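# Open the ratchet clamp on the mended drawer

### The job

The glue in the little mended drawer has set, so open the ratchet bar clamp that squeezes it: press the release lever behind the sliding jaw down with your fingertips and, keeping it pressed, push the jaw back along its bar until it is all the way at the end stop, then let go and come clear. Only press and push: pick nothing up, and leave the drawer sitting in its place and the sewing things around it undisturbed.

Things in the scene. Friction and masses are not known exactly. Their poses are not given: they have to be found in the camera images.
- clamp: Ratchet bar clamp screwed on its plywood board (375 x 165 x 15 mm); does not move. A steel bar 18 mm wide, saw-toothed top 35 mm above the table, runs along the board's middle. Origin: on the table under the sliding jaw's face at the start. Own x: along the bar, the way the jaw opens (from the drawer to the end stop); y: across; z: up. Fixed head, 97 mm high, at x -111 to -142 mm.
- bar_end (a point): Face of the black end stop block (36 mm high, 40 mm wide) at the open end of the bar, 34 mm above the table, 168 mm from the clamp's origin along its x. The jaw's sleeve meets it when fully open.
- jaw (a joint): How far the sliding jaw has been pushed back along the bar, m: 0 at the start (clamped on the drawer), 0.096 against the end stop. The ratchet locks it against opening unless the release lever is held pressed; freed, it slides with 2 to 4 N. It cannot leave the bar.
- jaw_face (a point): Top middle of the sliding jaw's rubber face, about 95 mm above the table; travels with the jaw. The jaw's black upright, 30 mm wide, reaches from here 27 mm back along the clamp's x; its low sleeve round the bar (46 mm high, 40 mm wide) reaches 70 mm back.
- release (a joint): Angle of the release lever, rad: 0 sprung up (ratchet engaged), 0.32 fully down (hard stop); the ratchet is surely free above 0.15. At the thumb pad that is 13 mm of travel, 2.5 N at first, 5 N at the bottom. It springs up by itself when let go.
- release_pad (a point): Middle of the release lever's ribbed steel thumb pad, on its top face, 62 mm above the table at rest; travels with the jaw, 94 mm behind its face, over the bar. The lever: a plate 34 mm wide, 64 mm long, rising 0.17 rad to the rear, pivoted 42 mm ahead of here at 34 mm height. Its rear end, 22 mm behind here, turns up in a lip 12 mm high, which a fingertip on the pad can push to drive the jaw.
- drawer: The mended drawer, an open wooden box 110 mm (between the jaws, along its x) x 150 mm x 52 mm high with 9 mm walls and a knob on its -y side, standing loose on two wooden bearers 37 mm above the table, between fixed head and sliding jaw. Origin: middle of its underside. It must stay there.
- spool: Bystander: bare wooden thread spool, 34 mm across, 48 mm high, standing. Origin: middle of its underside.
- thimble: Bystander: stainless thimble, 19 mm across, 25 mm high, standing. Origin: middle of its underside.
- jar: Bystander: glass button jar with a steel lid, 68 mm across, 96 mm high. Origin: middle of its underside.
- kit: Bystander: plastic sewing kit box with a clip-on lid, 158 x 228 mm and 84 mm high, 101 mm with its carrying handle. Origin: middle of its underside.
There are look-alikes about, which are no part of the job. There is more than one size of the drawer; the one meant has the size given above.

How it is judged:
On the way:
1. the release lever is pressed down, lifting the ratchet's pawl (value of joint release above 0.09 rad), for 0.1 s.
At the end, for the whole second after the job is handed in: The sliding jaw is back at the end stop (within 11 mm of it), the release lever has sprung up again, and the drawer still sits level and at rest where it was (within 15 mm) (value of joint jaw above 0.085 m and value of joint release below 0.17 rad and distance of drawer from where it was at the start of the episode below 0.015 m and angle between drawer's own z axis and vertical below 0.1 rad and linear speed of drawer below 0.02 m/s); the robot touches nothing.
It fails at once if the drawer is lifted off its bearers (more than 8 mm) (z of drawer in the frame of clamp above 0.045 m).
It fails at once if the drawer is shoved more than 25 mm out of its place (distance of drawer from where it was at the start of the episode above 0.025 m).
It fails at once if one of the sewing things around is knocked, carried or shifted by more than 20 mm (distance of any of spool, thimble, jar, kit from where it was at the start of the episode above 0.02 m).
It also fails if it takes over 35 s, if anything falls off the work surface, if the arm or the gripper's body presses on something with over 40 N, if the wrist force passes 120 N, or if a joint passes its speed limit or range.

### The arm

A 6-joint arm with a two-finger parallel gripper is mounted at the origin on the work surface. World frame = base frame: x ahead of the robot, y to its left, z up, the work surface at z = 0. Lengths are in m, angles in rad, forces in N, time in s.
With the tool pointing down it reaches from about 0.375 to 0.75 m from the base axis. Payload 9 kg.
Tool frame: the origin (TCP) lies midway between the tips of the shut fingers; the grasp point (between the pads) lies 19 mm behind it; z points along the fingers, y is the line along which they close (so a half turn about z gives the same grasp; the last joint's range is limited). The gripper opens to 85 mm and grips with 20 to 120 N. Pads are 22 mm wide; open, the fingers measure 114 mm over their backs; the gripper's body (76 mm by 85 mm) begins 54 mm behind the grasp point. The pads swing forward as they close: fully open they stand 13 mm farther back than shut.
Start: joints at [-1.495, 0.104, 0.097, 1.564, 0, 1.353], TCP at [0.174, -0.574, 0.231] pointing down, gripper open.
Joint ranges: [-2.99, 2.99], [-0.84, 1.86], [-1.1, 1.16], [-1.84, 2.11], [-1.51, 1.56], [-3.14, 3.14]. Speed limits (rad/s): [2.22, 2.22, 2.57, 3.14, 3.14, 3.14].

### API

Orientations are given as a 3x3 rotation matrix whose columns are the frame's x, y, z axes.
In Python, from plant import manip gives the robot as it stands. The module is installed in compiled form; this text tells all that it offers.
- The arm moves only by the tool arm_command, never from a script. Its argument "rows" is a list of rows, each an object of numbers: "wx", "wy", "wz": the turn, a rotation vector about the tool's x, y, z in rad; "dx", "dy", "dz": the shift along the tool's x, y, z in mm; "claw": the opening, from -1 (shut) to 1 (fully open). In form: [{"wx": .., "wy": .., "wz": .., "dx": .., "dy": .., "dz": .., "claw": ..}, ...]. A call has exactly 10 rows; each row shifts and turns the commanded pose from where the row before left it, along the tool's axes as they then stand; what a row does not reach is not made up. A row lasts 1/12 s, in which the tool goes at most 41.7 mm and 7.16 degrees, less where a joint would pass 70% of its speed; a pose out of reach is approached as far as the arm can. A call is refused whole if a number of a shift passes 41.7 or a number of a turn 0.125, either way. A call with a gripper value outside its range is refused whole. The fingers move at their own pace and stop on an object; the grip force is fixed at half the most. Time passes only in rows, so rows that do not move let the fingers close, or fill a call up. It gives the time, the measured TCP pose, the force, the opening and the grip force at its end, in the units of the state.
- manip.sense(): the state, without advancing time (a new reading comes with each control period).
- manip.snapshot(name): name is "scene" or "side" or "wrist"; returns the picture (420x560x3 uint8, red, green, blue); there is no depth.
- manip.camera_info(name): a dict with "intrinsics" (3x3 intrinsics, pixels), "D" ([k1, k2, p1, p2, k3] as OpenCV has them; the pictures are not rectified), "R" (3x3) and "t" (3): a world point X has camera coordinates R X + t. Camera axes: x right, y down, z forward; pixel columns grow to the right and rows downward; lengths in m; the calibration is good to about 2 mm. A picture is of the moment at which its call begins: read the wrist's pose just before it. camera_info takes no time and is no camera call; for the wrist camera it gives the pose at the moment of the call.
- manip.hand_in(): hands the job in; it is judged then, once.
The state is a dict: "time_s": time; "joints": joint angles; "dq": joint speeds; "joint_torque": joint torques, N m; "eef_pos": TCP position; "orientation": TCP orientation; "contact_force": force on the tool from outside, world axes, zero at the start; "torque": the same for the moment, N m; "finger_gap": finger opening in m; "gripper_force": force on a finger pad.
Only numpy, scipy, OpenCV 4.12 (cv2) and the standard library are available. Lean on these libraries where they do the work, as an engineer would, in place of code of your own. Each camera call takes 0.05 s, during which the arm holds its last target. There are 200 camera calls.

## Working session

There is one attempt and no reset: what is moved stays moved. The work goes in short steps, Python scripts to look and compute and a tool call to move; the robot and the scene stay as the last step left them, time stands still between calls to the robot, and variables do not carry over. Pictures are saved under pics/ and viewed, at most 10 in all, crops included, and the job is handed in when it is done.

Besides the shell and the picture viewer there is one more tool, called after "Call:" as a command line: name --argument value ..., lists and objects as JSON in quotes. arm_command: Moves the arm, as the interface text tells. Its arguments: {"type":"object","properties":{"rows":{"type":"array"}},"required":["rows"]}

```bash
mkdir -p pics; python3 - <<'E'
from plant import manip
import cv2,numpy as np
for n in("scene","side"):
    im=manip.snapshot(n); cv2.imwrite(f"pics/{n}0.png",im[:,:,::-1])
    c=manip.camera_info(n); print(n,np.round(c["intrinsics"],1).tolist(),c["D"],(-np.array(c["R"]).T@c["t"]).round(3))
s=manip.sense();print(s["time_s"],s["eef_pos"],np.round(s["orientation"],3))
E
```

```text
scene [[384.3, 0.0, 277.0], [0.0, 384.3, 208.6], [0.0, 0.0, 1.0]] [-0.01232799  0.          0.          0.          0.        ] [ 1.102 -0.579  0.667]
side [[389.2, 0.0, 280.7], [0.0, 389.2, 210.6], [0.0, 0.0, 1.0]] [-0.09101049  0.          0.          0.          0.        ] [0.074 0.611 1.022]
0.1 [ 0.17375053 -0.57396342  0.23060434] [[ 0.957  0.29  -0.   ]
 [ 0.29  -0.957  0.001]
 [ 0.    -0.001 -1.   ]]
```

View pics/scene0.png

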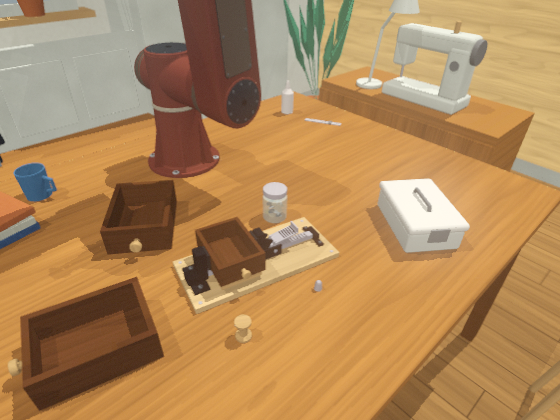

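View pics/side0.png

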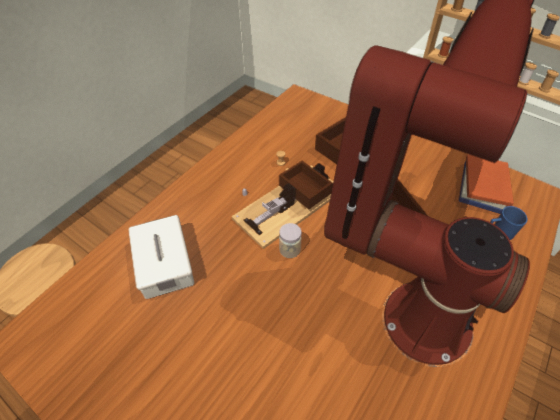

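Scene view: there are three drawers, at (142,215) loose, (90,340) loose and large, and (230,250) held in the only clamp. The clamped one is the target. The release lever is the grey ribbed plate at about (290,235), and the end stop is at about (315,235). Bystanders are the jar (275,203), thimble (318,286), spool (243,328) and kit (420,212). Next I'll check the lever in a close crop.

```bash
python3 - <<'E'
import cv2,numpy as np
a=cv2.imread("pics/scene0.png")[175:305,165:345]; b=cv2.imread("pics/side0.png")[150:260,215:345]
a=cv2.resize(a,None,fx=4.4,fy=4.4,interpolation=3);cv2.imwrite("pics/c1.png",a)
b=cv2.resize(b,None,fx=5,fy=5,interpolation=3);cv2.imwrite("pics/c2.png",b)
E
```

```text
(no output)
```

View pics/c1.png

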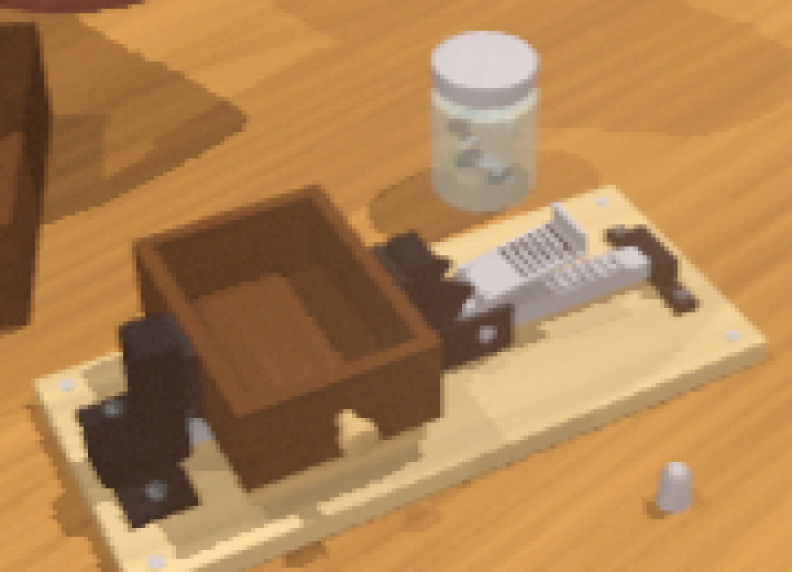

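View pics/c2.png

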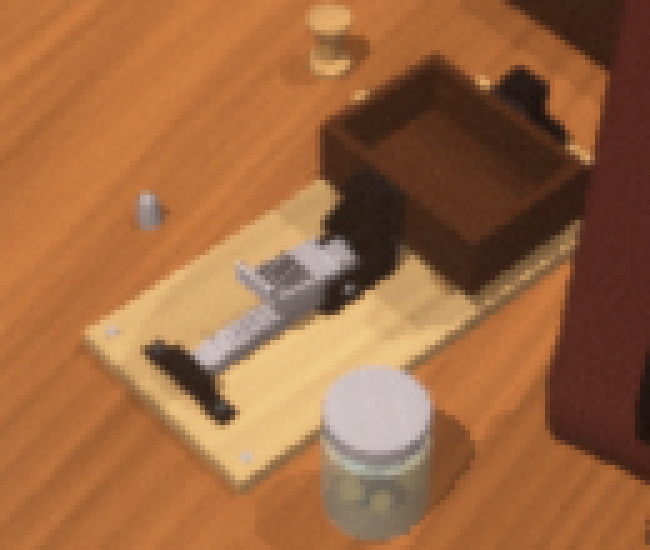

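Both crops show the right clamp. In c1 the ribbed pad is at (540,248), the lip is behind it, and the end stop is at (655,265). In c2 the pad is at (283,272). Now I'll triangulate.

```bash
cat > h.py <<'E'
from plant import manip
import cv2,numpy as np
def ray(n,p):
    c=manip.camera_info(n);R=np.array(c["R"]);u=cv2.undistortPoints(np.array([[p]],float),np.array(c["intrinsics"]),np.array(c["D"]))[0,0]
    return -R.T@np.ravel(c["t"]),R.T@np.array([*u,1])
def plane(n,p,z):
    o,d=ray(n,p);return o+d*(z-o[2])/d[2]
def tri(p,q):
    o,d=ray("scene",p);e,f=ray("side",q)
    s=np.linalg.lstsq(np.c_[d,-f],e-o,rcond=None)[0];a,b=o+s[0]*d,e+s[1]*f
    return (a+b)/2,np.linalg.norm(a-b)
E
python3 - <<'E'
from h import *
np.set_printoptions(precision=4,suppress=True)
A=lambda x,y:(165+x/4.4-.4,175+y/4.4-.4); B=lambda x,y:(215+x/5-.4,150+y/5-.4)
print("pad",tri(A(540,248),B(283,272)),plane("scene",A(540,248),.062),plane("side",B(283,272),.062))
fa=plane("scene",A(615,188),.015);na=plane("scene",A(767,345),.015);la=plane("scene",A(35,380),.015)
fb=plane("side",B(240,487),.015);nb=plane("side",B(83,332),.015)
print("corners",fa,fb,na,nb,la, np.linalg.norm(fa-na),np.linalg.norm(fa-la))
x=fa-la;x/=np.linalg.norm(x);print("x",x,np.arctan2(x[1],x[0]), "y perp",np.arctan2(*(fa-na)[1::-1]),np.arctan2(*(fb-nb)[1::-1]))
print("jar top",tri(A(485,62),B(377,408)),"thimble",tri(A(677,465),B(149,195)))
print("stop top mid",plane("scene",A(640,265),.036),plane("side",B(188,382),.036))
s=manip.sense();print(s["eef_pos"],s["orientation"])
E
```

```text
pad (array([ 0.585 , -0.06  ,  0.0635]), np.float64(0.0041049912603784225)) [ 0.5853 -0.0575  0.062 ] [ 0.5843 -0.0625  0.062 ]
corners [0.5338 0.06   0.015 ] [0.5265 0.0664 0.015 ] [0.6927 0.0194 0.015 ] [0.6888 0.0245 0.015 ] [ 0.443  -0.3023  0.015 ] 0.16402494066067308 0.3734965588403436
x [0.243 0.97  0.   ] 1.325307244365781 y perp 2.8914286583516375 2.888955655661272
jar top (array([0.4585, 0.0156, 0.0927]), np.float64(0.0006830313828533731)) thimble (array([ 0.7255, -0.0939,  0.0241]), np.float64(0.001350071827902772))
stop top mid [ 0.6128 -0.0025  0.036 ] [0.5935 0.0306 0.036 ]
[ 0.1738 -0.574   0.2306] [[ 0.9571  0.2896 -0.0001]
 [ 0.2896 -0.9571  0.0012]
 [ 0.0003 -0.0012 -1.    ]]
```

Call:
arm_command --rows '[{"wz":-0.103,"claw":-1},{"wz":-0.103,"claw":-1},{"wz":-0.103,"claw":-1},{"wz":-0.103,"claw":-1},{"wz":-0.103,"claw":-1},{"wz":-0.103,"claw":-1},{"wz":-0.103,"claw":-1},{"wz":-0.103,"claw":-1},{"wz":-0.103,"claw":-1},{"wz":-0.103,"claw":-1}]'

```text
validation failed for argument at $.ro...
```

Call:
arm_command --rows '[{"wx":0,"wy":0,"wz":-0.103,"dx":0,"dy":0,"dz":0,"claw":-1},{"wx":0,"wy":0,"wz":-0.103,"dx":0,"dy":0,"dz":0,"claw":-1},{"wx":0,"wy":0,"wz":-0.103,"dx":0,"dy":0,"dz":0,"claw":-1},{"wx":0,"wy":0,"wz":-0.103,"dx":0,"dy":0,"dz":0,"claw":-1},{"wx":0,"wy":0,"wz":-0.103,"dx":0,"dy":0,"dz":0,"claw":-1},{"wx":0,"wy":0,"wz":-0.103,"dx":0,"dy":0,"dz":0,"claw":-1},{"wx":0,"wy":0,"wz":-0.103,"dx":0,"dy":0,"dz":0,"claw":-1},{"wx":0,"wy":0,"wz":-0.103,"dx":0,"dy":0,"dz":0,"claw":-1},{"wx":0,"wy":0,"wz":-0.103,"dx":0,"dy":0,"dz":0,"claw":-1},{"wx":0,"wy":0,"wz":-0.103,"dx":0,"dy":0,"dz":0,"claw":-1}]'

```text
time_s: 0.93
eef_pos: [0.1738, -0.5741, 0.2308]
orientation: [[0.24, 0.971, -0.0], [0.971, -0.24, 0.001], [0.001, -0.0, -1.0]]
contact_force: [-0.4, -0.9, 0.1]
finger_gap: -0.0002
gripper_force: 0.0
```

```bash
cat > go.py <<'E'
from h import *
import sys
s=manip.sense();R=np.array(s["orientation"]);t=np.array([float(v) for v in sys.argv[1:4]])
print(round(s["time_s"],2),"tool mm to go",(1e3*R.T@(t-s["eef_pos"])).round(1),"xang",np.arctan2(R[1,0],R[0,0]).round(4),"z",R[:,2].round(3),"gap",s["finger_gap"],"F",np.round(s["contact_force"],1),np.round(s["eef_pos"],4))
E
python3 go.py .586 -.057 .12
```

```text
0.93 tool mm to go [600.7 276.4 111.2] xang 1.3289 z [-0.     0.001 -1.   ] gap -0.00018162836804911143 F [-0.4 -0.9  0.1] [ 0.1738 -0.5741  0.2308]
```

Call:
arm_command --rows '[{"wx":0,"wy":0,"wz":0,"dx":20,"dy":9.2,"dz":0,"claw":-1},{"wx":0,"wy":0,"wz":0,"dx":28,"dy":12.9,"dz":0,"claw":-1},{"wx":0,"wy":0,"wz":0,"dx":28,"dy":12.9,"dz":0,"claw":-1},{"wx":0,"wy":0,"wz":0,"dx":28,"dy":12.9,"dz":0,"claw":-1},{"wx":0,"wy":0,"wz":0,"dx":28,"dy":12.9,"dz":0,"claw":-1},{"wx":0,"wy":0,"wz":0,"dx":28,"dy":12.9,"dz":0,"claw":-1},{"wx":0,"wy":0,"wz":0,"dx":28,"dy":12.9,"dz":0,"claw":-1},{"wx":0,"wy":0,"wz":0,"dx":28,"dy":12.9,"dz":0,"claw":-1},{"wx":0,"wy":0,"wz":0,"dx":28,"dy":12.9,"dz":0,"claw":-1},{"wx":0,"wy":0,"wz":0,"dx":28,"dy":12.9,"dz":0,"claw":-1}]'

```text
time_s: 1.77
eef_pos: [0.3624, -0.3398, 0.231]
orientation: [[0.245, 0.97, -0.0], [0.97, -0.245, 0.0], [0.0, -0.0, -1.0]]
contact_force: [1.0, 0.4, -0.1]
finger_gap: -0.0001
gripper_force: 0.0
```

Call:
arm_command --rows '[{"wx":0,"wy":0,"wz":0,"dx":28,"dy":12.9,"dz":0,"claw":-1},{"wx":0,"wy":0,"wz":0,"dx":28,"dy":12.9,"dz":0,"claw":-1},{"wx":0,"wy":0,"wz":0,"dx":28,"dy":12.9,"dz":0,"claw":-1},{"wx":0,"wy":0,"wz":0,"dx":28,"dy":12.9,"dz":0,"claw":-1},{"wx":0,"wy":0,"wz":0,"dx":28,"dy":12.9,"dz":0,"claw":-1},{"wx":0,"wy":0,"wz":0,"dx":28,"dy":12.9,"dz":0,"claw":-1},{"wx":0,"wy":0,"wz":0,"dx":28,"dy":12.9,"dz":0,"claw":-1},{"wx":0,"wy":0,"wz":0,"dx":28,"dy":12.9,"dz":0,"claw":-1},{"wx":0,"wy":0,"wz":0,"dx":28,"dy":12.9,"dz":0,"claw":-1},{"wx":0,"wy":0,"wz":0,"dx":28,"dy":12.9,"dz":0,"claw":-1}]'

```text
time_s: 2.6
eef_pos: [0.556, -0.0997, 0.2309]
orientation: [[0.244, 0.97, -0.0], [0.97, -0.244, 0.0], [-0.0, -0.0, -1.0]]
contact_force: [1.0, -0.2, 0.3]
finger_gap: 0.0
gripper_force: 0.0
```

```bash
python3 go.py .586 -.057 .12
```

```text
2.6 tool mm to go [ 48.8  18.7 110.9] xang 1.3239 z [-0.  0. -1.] gap 3.359760926193348e-05 F [ 1.  -0.2  0.3] [ 0.556  -0.0997  0.2309]
```

Call:
arm_command --rows '[{"wx":0,"wy":0,"wz":0,"dx":12,"dy":5,"dz":0,"claw":-1},{"wx":0,"wy":0,"wz":0,"dx":12,"dy":5,"dz":0,"claw":-1},{"wx":0,"wy":0,"wz":0,"dx":12,"dy":5,"dz":0,"claw":-1},{"wx":0,"wy":0,"wz":0,"dx":12.8,"dy":3.7,"dz":0,"claw":-1},{"wx":0,"wy":0,"wz":0,"dx":0,"dy":0,"dz":20,"claw":-1},{"wx":0,"wy":0,"wz":0,"dx":0,"dy":0,"dz":25,"claw":-1},{"wx":0,"wy":0,"wz":0,"dx":0,"dy":0,"dz":25,"claw":-1},{"wx":0,"wy":0,"wz":0,"dx":0,"dy":0,"dz":25,"claw":-1},{"wx":0,"wy":0,"wz":0,"dx":0,"dy":0,"dz":15,"claw":-1},{"wx":0,"wy":0,"wz":0,"dx":0,"dy":0,"dz":0,"claw":-1}]'

```text
time_s: 3.43
eef_pos: [0.5831, -0.0581, 0.1173]
orientation: [[0.245, 0.969, -0.006], [0.969, -0.245, 0.002], [0.0, -0.006, -1.0]]
contact_force: [-1.0, 0.1, 0.3]
finger_gap: 0.0003
gripper_force: 0.0
```

```bash
python3 go.py .586 -.057 .05; python3 - <<'E'
from h import *
a=manip.snapshot("wrist")[:,:,::-1];b=manip.snapshot("scene")[:,:,::-1][150:290,200:360]
cv2.imwrite("pics/w1.png",a);cv2.imwrite("pics/s1.png",cv2.resize(b,None,fx=4,fy=4,interpolation=3))
c=manip.camera_info("wrist");s=manip.sense()
for X in ([.585,-.06,.062],s["eef_pos"]):
    print(cv2.projectPoints(np.array([X],float),cv2.Rodrigues(np.array(c["R"]))[0],np.ravel(c["t"]).astype(float),np.array(c["intrinsics"]),np.array(c["D"]))[0].ravel())
E
```

```text
3.43 tool mm to go [ 1.8  2.9 67.3] xang 1.3228 z [-0.006  0.002 -1.   ] gap 0.0003115967851526754 F [-1.   0.1  0.3] [ 0.5831 -0.0581  0.1173]
[283.62062802 229.50745587]
[282.9251858  274.05304308]
```

View pics/w1.png

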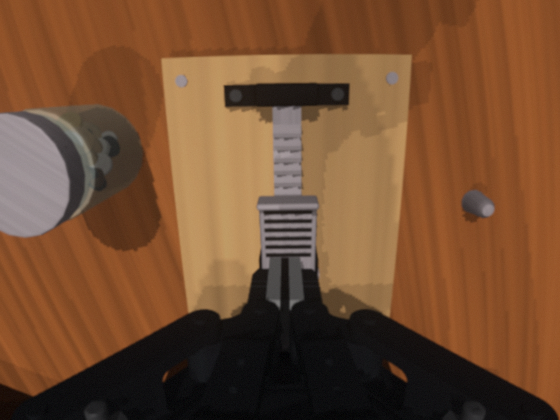

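View pics/s1.png

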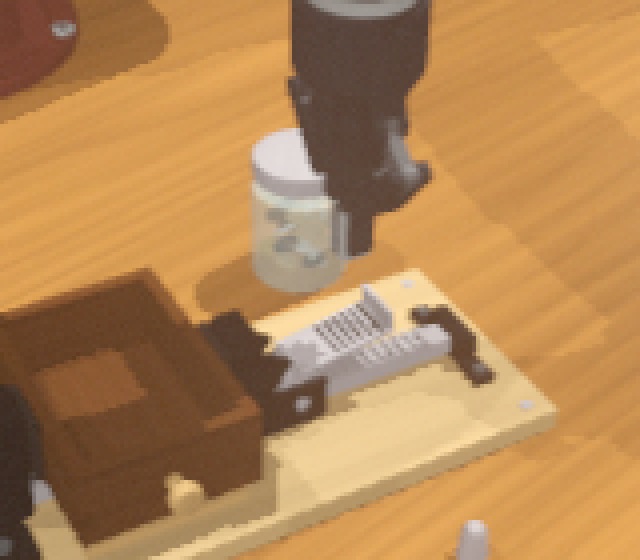

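The wrist view shows the lever plate at columns 258-318 with its centre near 288. The lip is at row ~204 (front base ~211) and the stop face at about (288,106). The fingertips are centred on the lever. I'll cross-check the pad's position along the bar from these.

```bash
python3 - <<'E'
from h import *
np.set_printoptions(precision=4,suppress=True)
ex=np.array([.2455,.9694,0]);ey=np.array([-.9694,.2455,0]);P=np.array([.585,-.06,0])
def show(l,p,z):
    X=plane("wrist",p,z);print(l,X,"rel pad along/across mm",1e3*((X-P)@ex),1e3*((X-P)@ey))
show("lip top",(288,202),.078);show("lip base",(288,210),.066);show("ribs1st",(288,214),.065)
show("stop face top",(288,106),.036);show("corner L",(163,58),.015);show("corner R",(411,55),.015)
show("lipL",(258,203),.078);show("lipR",(318,203),.078)
X=manip.sense()["eef_pos"];print("tcp",1e3*((X-P)@ex),1e3*((X-P)@ey))
E
```

```text
lip top [ 0.5929 -0.0388  0.078 ] rel pad along/across mm 22.523925091683875 -2.4680413862740607
lip base [ 0.591  -0.0471  0.066 ] rel pad along/across mm 13.957123783775925 -2.6127600177260994
ribs1st [ 0.5903 -0.0499  0.065 ] rel pad along/across mm 11.112233330416128 -2.632426236824904
stop face top [0.6055 0.0101 0.036 ] rel pad along/across mm 72.9741270173019 -2.7073525584192857
corner L [0.5319 0.0616 0.015 ] rel pad along/across mm 104.89073013405549 81.31643206966947
corner R [0.6942 0.0227 0.015 ] rel pad along/across mm 107.00802129195598 -85.59516928618321
lipL [ 0.5766 -0.0353  0.078 ] rel pad along/across mm 21.938049390943632 14.169646164118678
lipR [ 0.6089 -0.0434  0.078 ] rel pad along/across mm 21.955767338415445 -19.117627936574234
tcp 1.3075320558396482 0.18047850160346923
```

Call:
arm_command --rows '[{"wx":0,"wy":0,"wz":0,"dx":0,"dy":2.5,"dz":10,"claw":-1},{"wx":0,"wy":0,"wz":0,"dx":0,"dy":0,"dz":15,"claw":-1},{"wx":0,"wy":0,"wz":0,"dx":0,"dy":0,"dz":12,"claw":-1},{"wx":0,"wy":0,"wz":0,"dx":0,"dy":0,"dz":9,"claw":-1},{"wx":0,"wy":0,"wz":0,"dx":0,"dy":0,"dz":6,"claw":-1},{"wx":0,"wy":0,"wz":0,"dx":0,"dy":0,"dz":4,"claw":-1},{"wx":0,"wy":0,"wz":0,"dx":0,"dy":0,"dz":2,"claw":-1},{"wx":0,"wy":0,"wz":0,"dx":0,"dy":0,"dz":2,"claw":-1},{"wx":0,"wy":0,"wz":0,"dx":0,"dy":0,"dz":0,"claw":-1},{"wx":0,"wy":0,"wz":0,"dx":0,"dy":0,"dz":0,"claw":-1}]'

```text
time_s: 4.37
eef_pos: [0.5882, -0.0592, 0.0619]
orientation: [[0.244, 0.97, 0.001], [0.97, -0.244, -0.0], [-0.0, 0.001, -1.0]]
contact_force: [-0.3, 0.7, 2.7]
finger_gap: 0.0
gripper_force: 1.1
```

Call:
arm_command --rows '[{"wx":0,"wy":0,"wz":0,"dx":0,"dy":0,"dz":2,"claw":-1},{"wx":0,"wy":0,"wz":0,"dx":0,"dy":0,"dz":2,"claw":-1},{"wx":0,"wy":0,"wz":0,"dx":0,"dy":0,"dz":2,"claw":-1},{"wx":0,"wy":0,"wz":0,"dx":0,"dy":0,"dz":2,"claw":-1},{"wx":0,"wy":0,"wz":0,"dx":0,"dy":0,"dz":2,"claw":-1},{"wx":0,"wy":0,"wz":0,"dx":0,"dy":0,"dz":1,"claw":-1},{"wx":0,"wy":0,"wz":0,"dx":0,"dy":0,"dz":0,"claw":-1},{"wx":0,"wy":0,"wz":0,"dx":0,"dy":0,"dz":0,"claw":-1},{"wx":0,"wy":0,"wz":0,"dx":0,"dy":0,"dz":0,"claw":-1},{"wx":0,"wy":0,"wz":0,"dx":0,"dy":0,"dz":0,"claw":-1}]'

```text
time_s: 5.2
eef_pos: [0.5884, -0.0585, 0.0509]
orientation: [[0.244, 0.97, 0.001], [0.97, -0.244, 0.001], [0.001, 0.001, -1.0]]
contact_force: [1.3, 5.6, 7.8]
finger_gap: -0.0001
gripper_force: 3.9
```

Call:
arm_command --rows '[{"wx":0,"wy":0,"wz":0,"dx":2,"dy":0,"dz":0,"claw":-1},{"wx":0,"wy":0,"wz":0,"dx":3,"dy":0,"dz":0,"claw":-1},{"wx":0,"wy":0,"wz":0,"dx":4,"dy":0,"dz":0,"claw":-1},{"wx":0,"wy":0,"wz":0,"dx":4,"dy":0,"dz":0,"claw":-1},{"wx":0,"wy":0,"wz":0,"dx":4,"dy":0,"dz":0,"claw":-1},{"wx":0,"wy":0,"wz":0,"dx":4,"dy":0,"dz":0,"claw":-1},{"wx":0,"wy":0,"wz":0,"dx":4,"dy":0,"dz":0,"claw":-1},{"wx":0,"wy":0,"wz":0,"dx":4,"dy":0,"dz":0,"claw":-1},{"wx":0,"wy":0,"wz":0,"dx":4,"dy":0,"dz":0,"claw":-1},{"wx":0,"wy":0,"wz":0,"dx":4,"dy":0,"dz":0,"claw":-1}]'

```text
time_s: 6.03
eef_pos: [0.5967, -0.0228, 0.0501]
orientation: [[0.244, 0.97, -0.001], [0.97, -0.244, -0.0], [-0.0, -0.0, -1.0]]
contact_force: [-2.8, -2.5, 2.2]
finger_gap: 0.0001
gripper_force: 2.4
```

```bash
python3 go.py .6086 .033 .05; python3 - <<'E'
from h import *
b=manip.snapshot("scene")[:,:,::-1][150:290,200:360]
cv2.imwrite("pics/s2.png",cv2.resize(b,None,fx=4,fy=4,interpolation=3))
E
```

```text
6.03 tool mm to go [57.  -2.1  0.1] xang 1.3238 z [-0.001 -0.    -1.   ] gap 9.692011706619478e-05 F [-2.8 -2.5  2.2] [ 0.5967 -0.0228  0.0501]
```

View pics/s2.png

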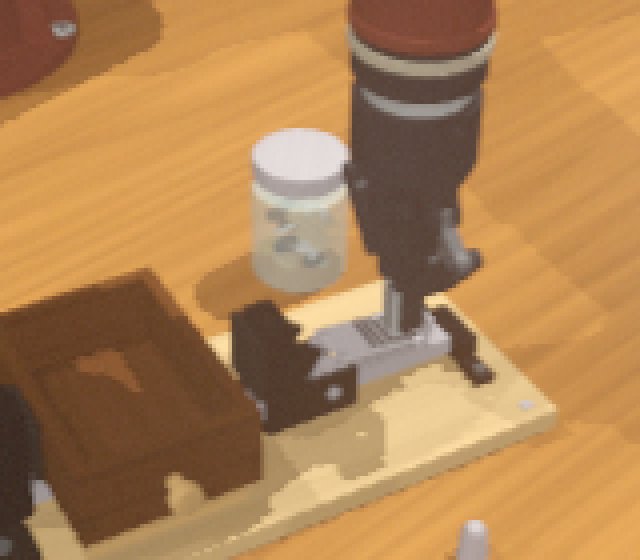

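The crop shows the jaw clear of the drawer by about 30 mm. The lever is down under the fingertips at (405,325) and the drawer hasn't moved. I'll keep pushing.

Call:
arm_command --rows '[{"wx":0,"wy":0,"wz":0,"dx":4,"dy":0,"dz":0,"claw":-1},{"wx":0,"wy":0,"wz":0,"dx":5,"dy":0,"dz":0,"claw":-1},{"wx":0,"wy":0,"wz":0,"dx":5,"dy":0,"dz":0,"claw":-1},{"wx":0,"wy":0,"wz":0,"dx":5,"dy":0,"dz":0,"claw":-1},{"wx":0,"wy":0,"wz":0,"dx":5,"dy":0,"dz":0,"claw":-1},{"wx":0,"wy":0,"wz":0,"dx":5,"dy":0,"dz":0,"claw":-1},{"wx":0,"wy":0,"wz":0,"dx":5,"dy":0,"dz":0,"claw":-1},{"wx":0,"wy":0,"wz":0,"dx":5,"dy":0,"dz":0,"claw":-1},{"wx":0,"wy":0,"wz":0,"dx":4,"dy":0,"dz":0,"claw":-1},{"wx":0,"wy":0,"wz":0,"dx":4,"dy":0,"dz":0,"claw":-1}]'

```text
time_s: 6.92
eef_pos: [0.6084, 0.0228, 0.0502]
orientation: [[0.244, 0.97, -0.0], [0.97, -0.244, -0.0], [-0.0, -0.0, -1.0]]
contact_force: [-2.7, -0.9, 1.9]
finger_gap: 0.0001
gripper_force: 2.1
```

Call:
arm_command --rows '[{"wx":0,"wy":0,"wz":0,"dx":2,"dy":0,"dz":0,"claw":-1},{"wx":0,"wy":0,"wz":0,"dx":2,"dy":0,"dz":0,"claw":-1},{"wx":0,"wy":0,"wz":0,"dx":2,"dy":0,"dz":0,"claw":-1},{"wx":0,"wy":0,"wz":0,"dx":2,"dy":0,"dz":0,"claw":-1},{"wx":0,"wy":0,"wz":0,"dx":2,"dy":0,"dz":0,"claw":-1},{"wx":0,"wy":0,"wz":0,"dx":1,"dy":0,"dz":0,"claw":-1},{"wx":0,"wy":0,"wz":0,"dx":1,"dy":0,"dz":0,"claw":-1},{"wx":0,"wy":0,"wz":0,"dx":1,"dy":0,"dz":0,"claw":-1},{"wx":0,"wy":0,"wz":0,"dx":0,"dy":0,"dz":0,"claw":-1},{"wx":0,"wy":0,"wz":0,"dx":0,"dy":0,"dz":0,"claw":-1}]'

```text
time_s: 7.75
eef_pos: [0.6116, 0.0351, 0.0504]
orientation: [[0.244, 0.97, 0.0], [0.97, -0.244, 0.0], [0.0, 0.0, -1.0]]
contact_force: [-2.5, -0.1, 2.1]
finger_gap: 0.0001
gripper_force: 1.8
```

```bash
python3 go.py .6086 .033 .05
```

```text
7.75 tool mm to go [-2.7 -2.5  0.4] xang 1.3239 z [ 0.  0. -1.] gap 6.958066333967652e-05 F [-2.5 -0.1  2.1] [0.6116 0.0351 0.0504]
```

Call:
arm_command --rows '[{"wx":0,"wy":0,"wz":0,"dx":1,"dy":0,"dz":0,"claw":-1},{"wx":0,"wy":0,"wz":0,"dx":1,"dy":0,"dz":0,"claw":-1},{"wx":0,"wy":0,"wz":0,"dx":1,"dy":0,"dz":0,"claw":-1},{"wx":0,"wy":0,"wz":0,"dx":1,"dy":0,"dz":0,"claw":-1},{"wx":0,"wy":0,"wz":0,"dx":1,"dy":0,"dz":0,"claw":-1},{"wx":0,"wy":0,"wz":0,"dx":1,"dy":0,"dz":0,"claw":-1},{"wx":0,"wy":0,"wz":0,"dx":0,"dy":0,"dz":0,"claw":-1},{"wx":0,"wy":0,"wz":0,"dx":0,"dy":0,"dz":0,"claw":-1},{"wx":0,"wy":0,"wz":0,"dx":0,"dy":0,"dz":0,"claw":-1},{"wx":0,"wy":0,"wz":0,"dx":0,"dy":0,"dz":0,"claw":-1}]'

```text
time_s: 8.58
eef_pos: [0.6131, 0.0409, 0.0504]
orientation: [[0.244, 0.97, 0.0], [0.97, -0.244, 0.0], [0.0, 0.0, -1.0]]
contact_force: [-1.9, 0.6, 3.1]
finger_gap: -0.0001
gripper_force: 1.8
```

Call:
arm_command --rows '[{"wx":0,"wy":0,"wz":0,"dx":1,"dy":0,"dz":0,"claw":-1},{"wx":0,"wy":0,"wz":0,"dx":1,"dy":0,"dz":0,"claw":-1},{"wx":0,"wy":0,"wz":0,"dx":1,"dy":0,"dz":0,"claw":-1},{"wx":0,"wy":0,"wz":0,"dx":1,"dy":0,"dz":0,"claw":-1},{"wx":0,"wy":0,"wz":0,"dx":1,"dy":0,"dz":0,"claw":-1},{"wx":0,"wy":0,"wz":0,"dx":0,"dy":0,"dz":0,"claw":-1},{"wx":0,"wy":0,"wz":0,"dx":0,"dy":0,"dz":0,"claw":-1},{"wx":0,"wy":0,"wz":0,"dx":0,"dy":0,"dz":0,"claw":-1},{"wx":0,"wy":0,"wz":0,"dx":0,"dy":0,"dz":0,"claw":-1},{"wx":0,"wy":0,"wz":0,"dx":0,"dy":0,"dz":0,"claw":-1}]'

```text
time_s: 9.42
eef_pos: [0.6143, 0.0457, 0.0503]
orientation: [[0.244, 0.97, 0.0], [0.97, -0.244, 0.0], [0.0, 0.0, -1.0]]
contact_force: [-1.8, 1.7, 2.7]
finger_gap: 0.0
gripper_force: 1.9
```

```bash
python3 go.py .6086 .033 .05; python3 - <<'E'
from h import *
b=manip.snapshot("scene")[:,:,::-1][180:280,220:350]
cv2.imwrite("pics/s3.png",cv2.resize(b,None,fx=5,fy=5,interpolation=3))
E
```

```text
9.42 tool mm to go [-13.7  -2.4   0.3] xang 1.3239 z [ 0.  0. -1.] gap 3.129105967248414e-05 F [-1.8  1.7  2.7] [0.6143 0.0457 0.0503]
```

View pics/s3.png

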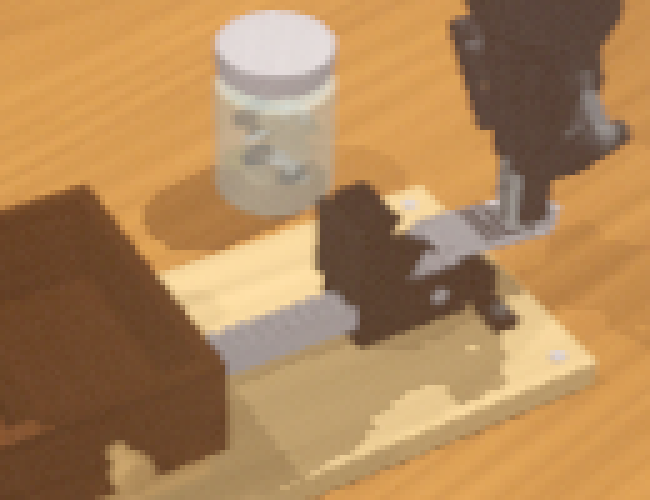

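The jaw sleeve is at or very near the end stop (490,290), and the fingertips are at the lip. I'll push a few mm more to confirm it's seated.

Call:
arm_command --rows '[{"wx":0,"wy":0,"wz":0,"dx":1,"dy":0,"dz":0,"claw":-1},{"wx":0,"wy":0,"wz":0,"dx":1,"dy":0,"dz":0,"claw":-1},{"wx":0,"wy":0,"wz":0,"dx":1,"dy":0,"dz":0,"claw":-1},{"wx":0,"wy":0,"wz":0,"dx":1,"dy":0,"dz":0,"claw":-1},{"wx":0,"wy":0,"wz":0,"dx":0,"dy":0,"dz":0,"claw":-1},{"wx":0,"wy":0,"wz":0,"dx":0,"dy":0,"dz":0,"claw":-1},{"wx":0,"wy":0,"wz":0,"dx":0,"dy":0,"dz":0,"claw":-1},{"wx":0,"wy":0,"wz":0,"dx":0,"dy":0,"dz":0,"claw":-1},{"wx":0,"wy":0,"wz":0,"dx":0,"dy":0,"dz":0,"claw":-1},{"wx":0,"wy":0,"wz":0,"dx":0,"dy":0,"dz":0,"claw":-1}]'

```text
time_s: 10.3
eef_pos: [0.615, 0.0488, 0.05]
orientation: [[0.245, 0.97, -0.001], [0.97, -0.245, -0.001], [-0.002, -0.0, -1.0]]
contact_force: [-3.6, -4.3, 1.3]
finger_gap: -0.0001
gripper_force: 3.7
```

Call:
arm_command --rows '[{"wx":0,"wy":0,"wz":0,"dx":1,"dy":0,"dz":0,"claw":-1},{"wx":0,"wy":0,"wz":0,"dx":1,"dy":0,"dz":0,"claw":-1},{"wx":0,"wy":0,"wz":0,"dx":0,"dy":0,"dz":0,"claw":-1},{"wx":0,"wy":0,"wz":0,"dx":0,"dy":0,"dz":0,"claw":-1},{"wx":0,"wy":0,"wz":0,"dx":0,"dy":0,"dz":0,"claw":-1},{"wx":0,"wy":0,"wz":0,"dx":0,"dy":0,"dz":0,"claw":-1},{"wx":0,"wy":0,"wz":0,"dx":0,"dy":0,"dz":0,"claw":-1},{"wx":0,"wy":0,"wz":0,"dx":0,"dy":0,"dz":0,"claw":-1},{"wx":0,"wy":0,"wz":0,"dx":0,"dy":0,"dz":0,"claw":-1},{"wx":0,"wy":0,"wz":0,"dx":0,"dy":0,"dz":0,"claw":-1}]'

```text
time_s: 11.13
eef_pos: [0.615, 0.0492, 0.0496]
orientation: [[0.246, 0.969, -0.002], [0.969, -0.246, -0.004], [-0.005, -0.001, -1.0]]
contact_force: [-4.6, -11.9, -0.4]
finger_gap: -0.0001
gripper_force: 7.1
```

It's seated: 2 mm commanded gave 0.4 mm of motion, with 12 N resisting. I'll ease off and lift clear.

Call:
arm_command --rows '[{"wx":0,"wy":0,"wz":0,"dx":-2,"dy":0,"dz":0,"claw":-1},{"wx":0,"wy":0,"wz":0,"dx":0,"dy":0,"dz":-3,"claw":-1},{"wx":0,"wy":0,"wz":0,"dx":0,"dy":0,"dz":-4,"claw":-1},{"wx":0,"wy":0,"wz":0,"dx":0,"dy":0,"dz":-5,"claw":-1},{"wx":0,"wy":0,"wz":0,"dx":0,"dy":0,"dz":-6,"claw":-1},{"wx":0,"wy":0,"wz":0,"dx":0,"dy":0,"dz":-10,"claw":-1},{"wx":0,"wy":0,"wz":0,"dx":0,"dy":0,"dz":-15,"claw":-1},{"wx":0,"wy":0,"wz":0,"dx":0,"dy":0,"dz":-20,"claw":-1},{"wx":0,"wy":0,"wz":0,"dx":0,"dy":0,"dz":-20,"claw":-1},{"wx":0,"wy":0,"wz":0,"dx":0,"dy":0,"dz":-20,"claw":-1}]'

```text
time_s: 11.97
eef_pos: [0.6154, 0.0499, 0.1541]
orientation: [[0.244, 0.97, 0.001], [0.97, -0.244, 0.001], [0.001, 0.0, -1.0]]
contact_force: [0.5, 0.8, 1.1]
finger_gap: -0.0001
gripper_force: 0.0
```

Call:
arm_command --rows '[{"wx":0,"wy":0,"wz":0,"dx":0,"dy":0,"dz":-20,"claw":-1},{"wx":0,"wy":0,"wz":0,"dx":0,"dy":0,"dz":-10,"claw":-1},{"wx":0,"wy":0,"wz":0,"dx":0,"dy":0,"dz":0,"claw":-1},{"wx":0,"wy":0,"wz":0,"dx":0,"dy":0,"dz":0,"claw":-1},{"wx":0,"wy":0,"wz":0,"dx":0,"dy":0,"dz":0,"claw":-1},{"wx":0,"wy":0,"wz":0,"dx":0,"dy":0,"dz":0,"claw":-1},{"wx":0,"wy":0,"wz":0,"dx":0,"dy":0,"dz":0,"claw":-1},{"wx":0,"wy":0,"wz":0,"dx":0,"dy":0,"dz":0,"claw":-1},{"wx":0,"wy":0,"wz":0,"dx":0,"dy":0,"dz":0,"claw":-1},{"wx":0,"wy":0,"wz":0,"dx":0,"dy":0,"dz":0,"claw":-1}]'

```text
time_s: 12.8
eef_pos: [0.6151, 0.0495, 0.183]
orientation: [[0.244, 0.97, -0.0], [0.97, -0.244, -0.0], [-0.0, -0.0, -1.0]]
contact_force: [-0.1, 0.0, -0.3]
finger_gap: 0.0
gripper_force: 0.0
```

```bash
python3 go.py .6086 .033 .05; python3 - <<'E'
from h import *
b=manip.snapshot("scene")[:,:,::-1][175:305,165:345]
cv2.imwrite("pics/s4.png",cv2.resize(b,None,fx=4.4,fy=4.4,interpolation=3))
E
```

```text
12.8 tool mm to go [-17.6  -2.2 133. ] xang 1.3238 z [-0. -0. -1.] gap 2.2345420584554743e-05 F [-0.1  0.  -0.3] [0.6151 0.0495 0.183 ]
```

View pics/s4.png

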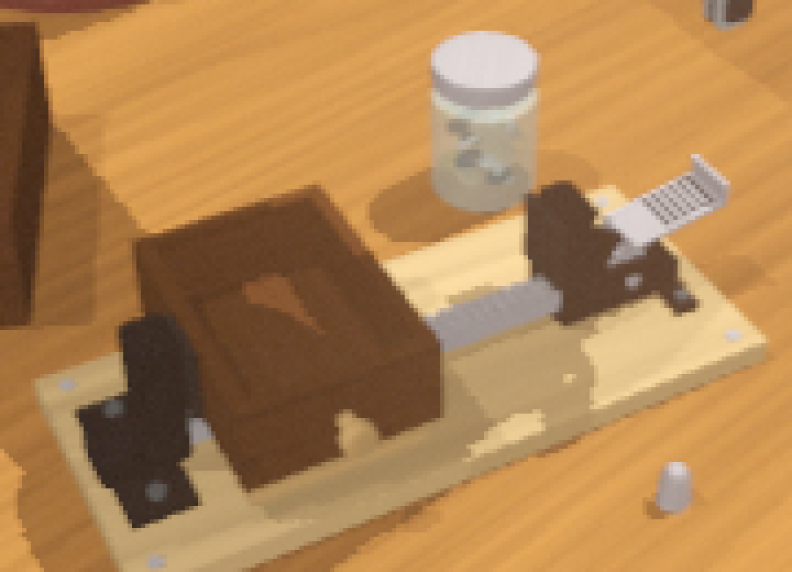

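The jaw sleeve is against the end stop (665,270), the lever has sprung up (690,200), and the drawer, jar and thimble are where they were. Handing in.

```bash
python3 -c "
from plant import manip
print(manip.hand_in())"
```

```text
the job is handed in; nothing more can be done
None
```

The clamp is open and the job is handed in (no verdict was returned): the final picture shows the jaw against the end stop, the lever sprung up, the drawer, jar and thimble where they were, and the arm clear; the spool and kit were outside that picture.

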